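# Clear the scrubbing brush off the food-waste bin and crack its stuck lid ajar

### The arm

A 7-joint arm with a two-finger parallel gripper is mounted at the origin on the work surface. World frame = base frame: x ahead of the robot, y to its left, z up, the work surface at z = 0. Lengths are in m, angles in rad, forces in N, time in s.
With the tool pointing down it reaches from about 0.4 to 0.85 m from the base axis. Payload 10.4 kg.
Tool frame: the origin (TCP) lies between the finger pads; the fingertips stand ahead of it and the grasp point (between the pads) lies 3 mm ahead of it (r.tips_ahead is the z of the fingertips in the tool frame, in m); z points along the fingers, y is the line along which they close (so a half turn about z gives the same grasp; the last joint's range is limited). The gripper opens to 87 mm and grips with 3 to 60 N. Pads are 19 mm wide; open, the fingers measure 117 mm over their backs; the gripper's body (75 mm by 190 mm) begins 51 mm behind the grasp point.
Start: joints at [1.271, 0.332, -0.065, 1.46, 0.022, 1.35, -0.088], TCP at [0.171, -0.601, 0.206] pointing down, gripper open.
Joint ranges: [-2.6, 2.6], [-0.5, 2.12], [-1.47, 1.34], [0.16, 2.42], [-1.27, 4.41], [0.06, 2.06], [-2.6, 2.6]. Speed limits (rad/s): [2.22, 2.22, 2.79, 2.79, 3.14, 3.14, 3.14].

### API

Orientations are given as a unit quaternion [x, y, z, w].
In Python, from bench import telemetry, camera, get_calibration, r gives the robot as it stands.
- The arm moves only by the tool drive_tool, never from a script. Its argument "series" is one flat list of numbers, 7 for each row, row after row: the turn, a rotation vector about the tool's x, y, z in units of 5 degrees (1.0 is 5 degrees), then the shift along the tool's x, y, z in units of 40 mm (1.0 is 40 mm), then the opening, from -1 (shut) to 1 (fully open). A call has 1 to 10 rows; each row is the pose to reach, as a shift and turn from the pose commanded when the call began, along the tool's axes at that moment; what a row does not reach only later rows make up. A row lasts 1/12 s, in which the tool goes at most 41.7 mm and 7.16 degrees, less where a joint would pass 70% of its speed; a pose out of reach is approached as far as the arm can. A call with a gripper value outside its range is refused whole. The fingers move at their own pace and stop on an object; "grip_force" is the grip in N (left out, the last holds). Time passes only in rows, so rows that repeat a pose let the fingers close. It gives the time, the measured TCP pose, the force, the opening and the grip force at its end, in the units of the state.
- telemetry.read_state(): the state, without advancing time (a new reading comes with each control period).
- camera(name): name is "scene" or "top" or "wrist"; returns the picture (480x640x3 uint8, red, green, blue); there is no depth.
- get_calibration(name): a dict with "fovy" (degrees; the focal length in pixels is half the picture's height over the tangent of half this angle, whatever the lens; pixels are square), "cx", "cy" (the principal point, pixels), "dist" ([k1, k2, p1, p2, k3] as OpenCV has them; the pictures are not rectified), "xyz" and "rotation" of the camera in the world. Camera axes: x right, y up, looking along -z (the intrinsics and any distortion apply to the point x, -y, -z); pixel columns grow to the right and rows downward; lengths in m; the calibration is good to about 2 mm. A picture is of the moment at which its call begins: read the wrist's pose just before it. get_calibration takes no time and is no camera call; for the wrist camera it gives the pose at the moment of the call.
- r.close_job(): hands the job in; it is judged then, once.
The state is a dict: "time": time; "joint_positions": joint angles; "joint_vel": joint speeds; "joint_torque": joint torques, N m; "ee_pos": TCP position; "eef_rot": TCP orientation; "ft_force": force on the tool from outside, world axes, zero at the start; "torque": the same for the moment, N m; "width": finger opening in m; "grip_force": force on a finger pad.
Only numpy, scipy, OpenCV 4.12 (cv2) and the standard library are available. Lean on these libraries where they do the work, as an engineer would, in place of code of your own. Each camera call takes 0.05 s, during which the arm holds its last target. There are 200 camera calls.

### The job

The rubber seal of the stainless steel food-waste bin has stuck and gas has built up inside: take the green scrubbing brush off the lid and lay it, bristles down, in the empty half of the open cabinet drawer, then grip the lid's handle, pull until the seal lets go, and vent the bin with the lid just ajar, about 4 cm open at its front edge. Do not let the lid fly wide open when the seal gives, do not drop the brush from a height, and leave the drawer, the half-open cabinet door and the loose things on the shelf where they are. The job ends holding: finish with the handle still in the gripper, keeping the lid still and ajar (it falls shut if let go).

Things in the scene. Friction and masses are not known exactly. Their poses are not given: they have to be found in the camera images.
- bin: Round stainless steel bin, 210 mm across, 190 mm high to its rim, standing full and fast on the shelf (it does not move). Origin: centre of its underside; z up; the lid's handle is at its front (its -x, roughly towards the robot), the hinge at its back (+x). A flat round lid, 218 mm across, covers it; the lid's top face is 203 mm above the shelf.
- lid (a joint): Angle of the bin's lid, rad: 0 shut and sealed, grows as its front rises (stop at 1.6). The front edge rises 23 mm per 0.1 rad, so 4 cm is about 0.18. The seal clings: pulling up on the handle meets a peak of 10 to 20 N within the first 3 mm, which dies away over the next 8 mm or so; then the lid weighs only 2 to 4 N at the handle and falls shut when let go.
- lid_handle (a point): Middle of the lid's dark steel handle: a horizontal round bar 10 mm thick, 66 mm straight, along the bin's y axis on two posts 80 mm apart, near the lid's front (72 mm in front of the bin's axis). Bar centre 34 mm above the lid's top face (237 mm above the shelf when shut), so it can be pinched from above, fingers in front of and behind it. Axes as the lid's.
- lid_hinge (a point): Middle of the lid's hinge line, at the bin's back 120 mm behind its axis and 192 mm above the shelf; the hinge runs along this frame's y axis. The handle bar moves on an arc of 197 mm radius about it.
- brush: Green scrubbing brush, 130 mm long (its x axis), 50 mm wide (y), 46 mm high, lying bristles down on the bin's lid behind the handle, 90 to 160 g. Origin: centre of the underside of the bristles. The green plastic back, to be gripped across its width, spans 26 to 46 mm above the origin; the bristle block below it is rigid, 112 by 38 mm.
- drawer_bay (a point): Point on the floor of the empty half of the open drawer, midway across that half and 80 mm behind the drawer front's inner face. -x points out of the cabinet (the way the drawer opens), y across the drawer, z up. This half is clear for y -78 to +78 mm and, from above, x -80 to at least +80 mm, where the cabinet begins. The other half (-y), behind a divider, holds rolls and a carton.
- cab_drawer0_handle (a point): Middle of the bar handle of the open drawer, 35 mm in front of the drawer's front. The drawer sticks out of the top of a white wall cabinet (360 mm wide, 300 mm deep, top 270 mm above the shelf) at the robot's left, front towards the middle; it slides easily if pushed. Above its floor its sides stand 55 mm, its divider 52, its front 65, the cabinet's top board 77. Leave it.
- cab_door0_handle (a point): Grip point of the half-open swing door of the cabinet, below the level of the drawer; the door turns easily if bumped. Leave it.
- bucket: Yellow plastic bucket, 215 mm across the rim and 200 mm high, loose, behind the bin; origin at the centre of its underside. Leave it.
- jar: Glass jar with a steel cap, 90 mm across, 150 mm high, loose; origin at the centre of its underside. Leave it.
- polish: Tin of polish, 90 mm across, 50 mm high, loose; origin at the centre of its underside. Leave it.
- cleaner: White bottle of cleaner with a red cap, 72 mm across, 190 mm high, loose; origin at the centre of its underside. Leave it.
- torch: Torch lying on the shelf, 150 mm long along its x, 44 mm high, loose; origin on the shelf under its middle. Leave it.

How it is judged:
On the way, in this order (a step that is already met when the one before it is completed fails the run):
1. the brush lies released, bristles down, in the empty half of the drawer while the lid is still sealed (x of brush in the frame of drawer_bay between -0.07 and 0.14 m and y of brush in the frame of drawer_bay between -0.06 and 0.06 m and z of brush in the frame of drawer_bay between -0.01 and 0.015 m and angle between brush's own z axis and vertical below 0.25 rad and linear speed of brush below 0.05 m/s and contact force between the fingers and brush below 0.1 N and value of joint lid below 0.05 rad), for 0.2 s.
2. the seal is broken and the fingers hold the lid ajar (value of joint lid between 0.11 and 0.29 rad and velocity of joint lid between -0.3 and 0.3 rad/s and contact force between the fingers and bin above 0.5 N), for 0.5 s.
At the end, for the whole second after the job is handed in: The lid is held still by the fingers at 0.11 to 0.29 rad (front edge about 25 to 65 mm up), and the brush lies at rest and released, bristles down (within 0.25 rad) on the floor of the drawer's empty half (all of step 2 and x of brush in the frame of drawer_bay between -0.07 and 0.14 m and y of brush in the frame of drawer_bay between -0.06 and 0.06 m and z of brush in the frame of drawer_bay between -0.01 and 0.015 m and angle between brush's own z axis and vertical below 0.25 rad and linear speed of brush below 0.05 m/s and contact force between the fingers and brush below 0.1 N); the arm keeps its last pose, push and grip.
It fails at once if the lid flies wide open (front edge more than about 10 cm up) (value of joint lid above 0.45 rad).
It fails at once if the brush is dropped from more than about 7 cm (linear speed of brush above 1.2 m/s and contact force between the fingers and brush below 0.1 N).
It fails at once if the drawer or the half-open door is shifted more than 40 mm (distance of any of drawer_bay, cab_door0_handle from where it was at the start of the episode above 0.04 m).
It fails at once if the bucket, jar, tin of polish, cleaner bottle or torch is moved more than 30 mm (distance of any of bucket, jar, polish, cleaner, torch from where it was at the start of the episode above 0.03 m).
It also fails if it takes over 56 s, if anything falls off the work surface, if the arm or the gripper's body presses on something with over 40 N, if the wrist force passes 120 N, or if a joint passes its speed limit or range.

## Working session

There is one attempt and no reset: what is moved stays moved. The work goes in short steps, Python scripts to look and compute and a tool call to move; the robot and the scene stay as the last step left them, time stands still between calls to the robot, and variables do not carry over. Pictures are saved under pics/ and viewed, at most 10 in all, crops included, and the job is handed in when it is done.

Besides the shell and the picture viewer there is one more tool, called after "Call:" as name(argument=value, ...), one argument or row to a line, values as JSON. drive_tool: Moves the arm, as the interface text tells. Its arguments: {"type":"object","properties":{"series":{"type":"array"},"grip_force":{"type":"number"}},"required":["series"]}

```bash
mkdir -p pics; ls; python3 - <<'E'
from bench import telemetry,camera,get_calibration,r
import cv2,numpy as np
for n in("scene","top"):
    im=camera(n); cv2.imwrite(f"pics/{n}0.png",im[...,::-1]); print(n,get_calibration(n))
print(telemetry.read_state(), r.tips_ahead)
E
```

```text
pics
scene {'fovy': 47.257035518610095, 'cx': 322.015575894683, 'cy': 230.9738989597049, 'dist': array([0.04432527, 0.        , 0.        , 0.        , 0.        ]), 'xyz': array([ 1.37731077, -0.23086195,  1.44648516]), 'rotation': array([0.22931868, 0.16699   , 0.54429737, 0.78947303])}
top {'fovy': 51.87292459958097, 'cx': 327.29360552776984, 'cy': 242.58065617826352, 'dist': array([-0.12005965,  0.        ,  0.        ,  0.        ,  0.        ]), 'xyz': array([0.37555377, 0.02921319, 1.43092515]), 'rotation': array([ 0.04713488, -0.05401372, -0.69998208,  0.71055324])}
{'time': 0.1, 'joint_positions': array([ 1.27139861,  0.33279143, -0.06469972,  1.46083424,  0.02164139,
        1.34991543, -0.08852085]), 'joint_vel': array([ 0.00070181, -0.00244238,  0.00072949, -0.00230803, -0.00043834,
       -0.00058137,  0.00063365]), 'joint_torque': array([ 1.93116954e-03, -6.24546504e+01,  2.54278653e-02, -3.90717137e+01,
       -6.12039724e-02,  3.66781501e-02,  1.37712814e-04]), 'ee_pos': array([ 0.17068069, -0.60086783,  0.20555533]), 'eef_rot': array([ 9.90437498e-01,  1.37960758e-01, -1.34237043e-04, -6.11417714e-04]), 'ft_force': array([ 0.50140373, -0.39859877,  0.0177649 ]), 'torque': array([ 0.05424916, -0.03942314, -0.02778864]), 'grip_force': 0.0, 'width': 0.08706244012144443} 0.022
```

View pics/scene0.png

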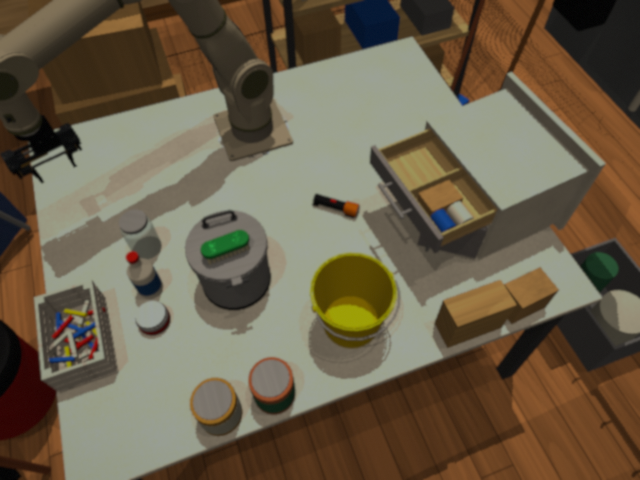

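View pics/top0.png

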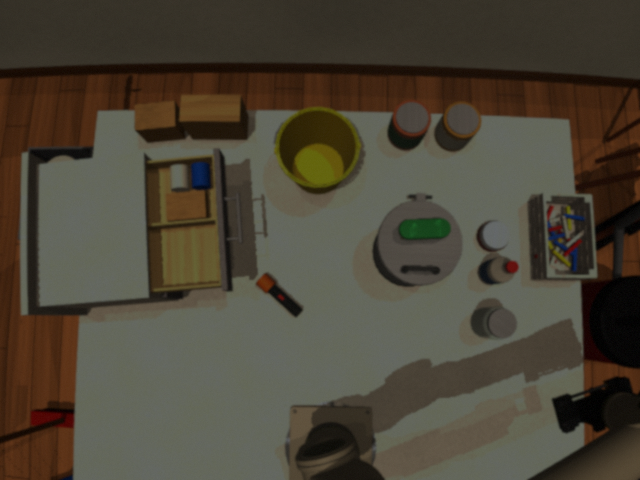

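The scene view shows the bin at (230,255), the green brush on it at (225,243), the handle at (218,218), and the drawer's empty half at (415,165). In the top view the brush is at (424,229), the handle at (420,268) and the empty bay at (190,258).

```bash
cat > h.py <<'E'
import cv2,numpy as np
from scipy.spatial.transform import Rotation as R
from bench import telemetry,camera,get_calibration,r
def ray(c,px):
    f=240/np.tan(np.radians(c["fovy"]/2)); K=np.array([[f,0,c["cx"]],[0,f,c["cy"]],[0,0,1]])
    p=cv2.undistortPoints(np.float64(px).reshape(-1,1,2),K,np.float64(c["dist"])).reshape(-1,2)
    d=np.c_[p[:,0],-p[:,1],-np.ones(len(p))]
    return np.array(c["xyz"]),R.from_quat(c["rotation"]).apply(d)
def plane(c,px,z):
    o,d=ray(c,px); return o+d*((z-o[2])/d[:,2])[:,None]
def tri(c1,p1,c2,p2):
    o1,d1=ray(c1,p1);o2,d2=ray(c2,p2);d1=d1[0];d2=d2[0]
    t=np.linalg.lstsq(np.c_[d1,-d2],o2-o1,rcond=None)[0]
    a,b=o1+t[0]*d1,o2+t[1]*d2
    return (a+b)/2,np.linalg.norm(a-b)
def green(im):
    h=cv2.cvtColor(im,cv2.COLOR_RGB2HSV); m=cv2.inRange(h,(45,120,50),(85,255,255))
    cs=cv2.findContours(m,cv2.RETR_EXTERNAL,cv2.CHAIN_APPROX_NONE)[0]
    return cs
E
python3 - <<'E'
from h import *
np.set_printoptions(precision=4,suppress=True)
for n in("scene","top"):
    im=cv2.imread(f"pics/{n}0.png")[...,::-1].copy(); c=get_calibration(n)
    b=[k for k in green(im) if cv2.contourArea(k)>150]
    for k in b:
        P=plane(c,k.reshape(-1,2).astype(float),.244)[:,:2].astype(np.float32)
        print(n,cv2.boundingRect(k),cv2.minAreaRect(P))
    if n=="top":
        a=cv2.resize(im[140:320,130:280],None,fx=3,fy=3,interpolation=3); b=cv2.resize(im[180:300,360:480],None,fx=3,fy=3,interpolation=3)
        o=np.zeros((540,810,3),np.uint8);o[:,:450]=a;o[:360,450:]=b
    else: s=cv2.resize(im[120:280,350:510],None,fx=3,fy=3,interpolation=3); s2=cv2.resize(im[190:300,180:280],None,fx=3,fy=3,interpolation=3)
o=np.clip(o.astype(float)*1.8,0,255).astype(np.uint8)[:,:800]
cv2.imwrite("pics/crop_top.png",o[...,::-1])
q=np.zeros((480,780,3),np.uint8);q[:,:480]=s;q[:330,480:]=s2;cv2.imwrite("pics/crop_scene.png",q[...,::-1])
E
```

```text
scene (593, 253, 24, 24) ((0.9831108450889587, 0.6509127616882324), (0.0673104003071785, 0.03709771856665611), 4.780222415924072)
scene (201, 231, 48, 28) ((0.5881921648979187, -0.2203284204006195), (0.05152406170964241, 0.12282940745353699), 2.9734015464782715)
top (400, 219, 50, 20) ((0.586133599281311, -0.21969914436340332), (0.04677071422338486, 0.12284505367279053), 3.2255022525787354)
```

View pics/crop_top.png

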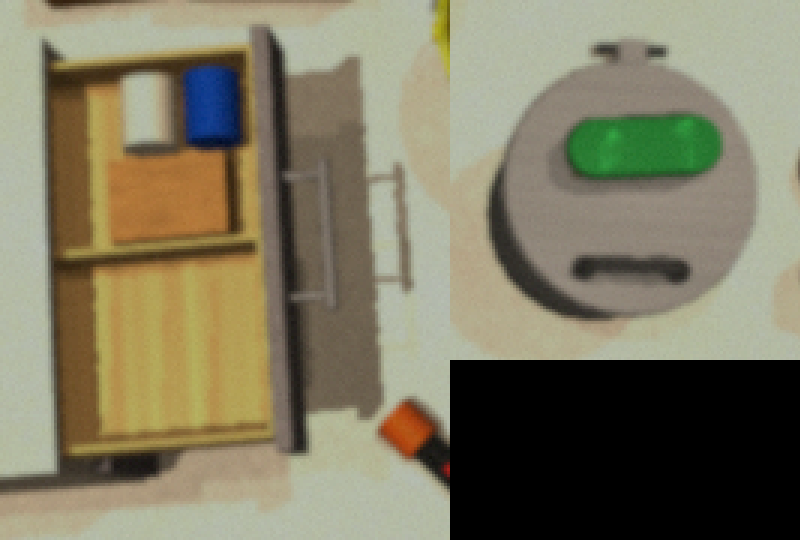

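View pics/crop_scene.png

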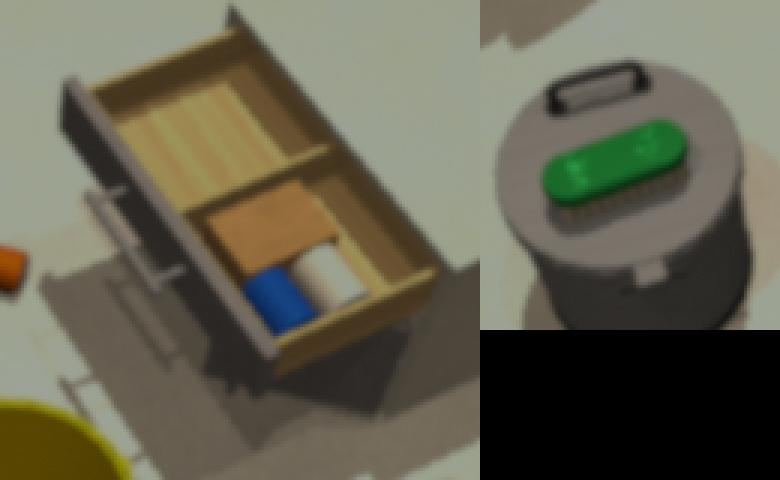

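The top crop shows the drawer's inner front edge running from (258,245) at the divider to (272,437) at the near side. The lid circle is centred near (630,190), with the handle at (632,267). The scene crop shows the handle bar from (553,88) to (642,66).

```bash
python3 - <<'E'
from h import *
np.set_printoptions(precision=4,suppress=True)
ct,cs=get_calibration("top"),get_calibration("scene")
A=lambda p:[130+p[0]/3,140+p[1]/3]; B=lambda p:[360+(p[0]-450)/3,180+p[1]/3]
S=lambda p:[350+p[0]/3,120+p[1]/3]; S2=lambda p:[180+(p[0]-480)/3,190+p[1]/3]
print("front inner top",plane(ct,[A((250,60)),A((272,437))],.258))
print("divider top at front/back",plane(ct,[A((256,243)),A((60,256))],.245))
print("side inner top front/back",plane(ct,[A((272,430)),A((70,447))],.248))
print("cab edge",plane(ct,[A((45,50)),A((60,470))],.27))
print("floor corner front/side",plane(ct,[A((268,425)),A((105,437))],.193))
print("scene front inner top",plane(cs,[S((80,82)),S((275,350))],.258), "side",plane(cs,[S((97,93)),S((235,32))],.248),"div",plane(cs,[S((185,213)),S((322,150))],.245))
im=cv2.imread("pics/top0.png"); 
P=plane(ct,[B(p) for p in [(505,190),(757,190),(630,64),(630,317)]],.203);print("lid L,R,back,front",P)
for a,b in (((580,264),(553,88)),((683,264),(642,66))): print("bar",tri(ct,[B(a)],cs,[S2(b)]))
print("bar plane top",plane(ct,[B((580,264)),B((683,264))],.242),"scene",plane(cs,[S2((553,86)),S2((642,66))],.242))
E
```

```text
front inner top [[0.7472 0.3045 0.258 ]
 [0.437  0.2715 0.258 ]]
divider top at front/back [[0.5958 0.2943 0.245 ]
 [0.5827 0.4575 0.245 ]]
side inner top front/back [[0.4432 0.2737 0.248 ]
 [0.426  0.4382 0.248 ]]
cab edge [[0.7512 0.4744 0.27  ]
 [0.4068 0.4377 0.27  ]]
floor corner front/side [[0.4504 0.2887 0.193 ]
 [0.4375 0.4274 0.193 ]]
scene front inner top [[0.4401 0.2702 0.258 ]
 [0.7764 0.3031 0.258 ]] side [[0.4508 0.2839 0.248 ]
 [0.4283 0.4409 0.248 ]] div [[0.6088 0.3012 0.245 ]
 [0.5885 0.451  0.245 ]]
lid L,R,back,front [[ 0.5528 -0.1101  0.203 ]
 [ 0.5561 -0.3251  0.203 ]
 [ 0.6632 -0.2176  0.203 ]
 [ 0.4475 -0.2149  0.203 ]]
bar (array([ 0.4838, -0.2118,  0.2136]), np.float64(0.08100256575295142))
bar (array([ 0.4982, -0.2077,  0.2658]), np.float64(0.0776873044719423))
bar plane top [[ 0.4876 -0.1667  0.242 ]
 [ 0.4887 -0.2511  0.242 ]] scene [[ 0.4912 -0.2503  0.242 ]
 [ 0.4987 -0.1709  0.242 ]]
```

```bash
cat >> h.py <<'E'
def goto(p,yaw):
    "units for TCP to p, tool down, closing axis y at world angle yaw deg"
    s=telemetry.read_state(); R0=R.from_quat(s["eef_rot"]); a=np.radians(yaw)
    y=np.array([np.cos(a),np.sin(a),0]); z=np.array([0,0,-1.]); M=R.from_matrix(np.c_[np.cross(y,z),y,z])
    rv=np.degrees((R0.inv()*M).as_rotvec())/5; d=R0.inv().apply(np.array(p)-s["ee_pos"])/.04
    print("turn",rv.round(2),"shift",d.round(3),"ee",s["ee_pos"].round(4),"t",s["time"],"F",s["ft_force"].round(2),"w",round(s["width"],4),"g",s["grip_force"])
E
python3 -c "
from h import *
goto((.587,-.220,.40),3.2)"
```

```text
turn [-1.000e-02 -1.000e-02 -1.547e+01] shift [12.613 -6.321 -4.854] ee [ 0.1707 -0.6009  0.2056] t 0.1 F [ 0.5  -0.4   0.02] w 0.0871 g 0.0
```

Call:
drive_tool(
  series=[0,0,0,0,0,-1,1,0,0,-1,0,0,-2,1,0,0,-2,0,0,-3,1,0,0,-3.2,0.5,-0.2,-4,1,0,0,-4.5,1.3,-0.6,-4.85,1,0,0,-5.8,2.1,-1,-4.85,1,0,0,-7,2.9,-1.4,-4.85,1,0,0,-8.3,3.8,-1.8,-4.85,1,0,0,-9.5,4.6,-2.2,-4.85,1,0,0,-10.5,5.4,-2.6,-4.85,1],
)

```text
time: 0.93
ee_pos: [0.3513, -0.4405, 0.4001]
eef_rot: [0.826, 0.564, -0.0, -0.0]
ft_force: [0.5, -0.8, 0.2]
width: 0.0871
grip_force: 0.0
```

```bash
python3 -c "
from h import *
goto((.587,-.220,.40),3.2)"
```

```text
turn [-0.  -0.  -4.9] shift [7.276e+00 3.486e+00 1.000e-03] ee [ 0.3513 -0.4405  0.4001] t 0.9333 F [ 0.48 -0.8   0.17] w 0.0871 g 0.0
```

Call:
drive_tool(
  series=[0,0,-0.9,0.8,0.4,0,1,0,0,-1.8,1.7,0.8,0,1,0,0,-2.7,2.6,1.2,0,1,0,0,-3.5,3.5,1.65,0,1,0,0,-4.2,4.4,2.1,0,1,0,0,-4.9,5.3,2.5,0,1,0,0,-4.9,6.1,2.9,0,1,0,0,-4.9,6.8,3.25,0,1,0,0,-4.9,7.28,3.49,0,1,0,0,-4.9,7.28,3.49,0,1],
)

```text
time: 1.77
ee_pos: [0.59, -0.2179, 0.3986]
eef_rot: [0.687, 0.727, 0.001, -0.002]
ft_force: [0.3, 0.3, -0.2]
width: 0.0869
grip_force: 0.0
```

```bash
python3 - <<'E'
from h import *
c=get_calibration("wrist"); im=camera("wrist"); cv2.imwrite("pics/w1.png",im[...,::-1])
np.save("w1c.npy",c,allow_pickle=True)
for k in green(im):
    if cv2.contourArea(k)>500:
        P=plane(c,k.reshape(-1,2).astype(float),.242)[:,:2].astype(np.float32); print(cv2.boundingRect(k),cv2.minAreaRect(P))
goto((.587,-.220,.40),3.2)
E
```

```text
(288, 143, 58, 148) ((0.5866326093673706, -0.22109341621398926), (0.04839169606566429, 0.12788982689380646), 3.803091526031494)
turn [-0.01 -0.02 -0.02] shift [ 0.01  -0.041 -0.025] ee [ 0.5886 -0.2203  0.399 ] t 1.8167 F [-0.41  0.2   0.07] w 0.0871 g 0.0
```

View pics/w1.png

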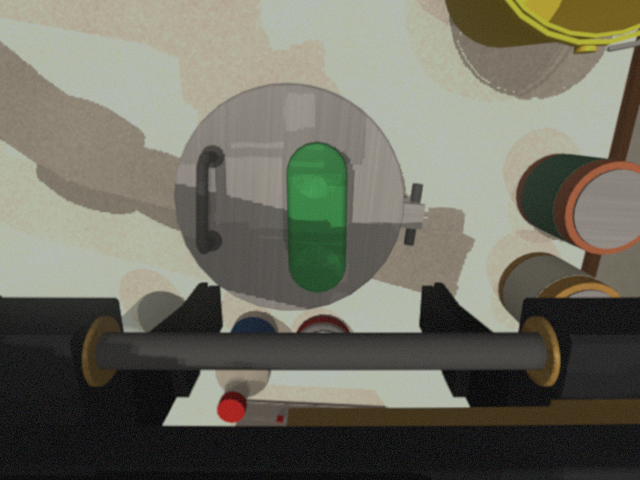

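The wrist view shows the brush at (317,217), the handle bar from (204,155) to (203,245), and the hinge at (413,214). The brush position agrees with the fixed cameras, so I'm going down.

Call:
drive_tool(
  series=[0,0,0,0.01,-0.04,0.6,1,0,0,0,0.01,-0.04,1.4,1,0,0,0,0.01,-0.04,2.2,1,0,0,0,0.01,-0.04,3,1,0,0,0,0.01,-0.04,3.5,1,0,0,0,0.01,-0.04,3.85,1,0,0,0,0.01,-0.04,3.85,1,0,0,0,0.01,-0.04,3.85,0,0,0,0,0.01,-0.04,3.85,-0.5,0,0,0,0.01,-0.04,3.85,-0.5],
  grip_force=20,
)

```text
time: 2.65
ee_pos: [0.5862, -0.2231, 0.2479]
eef_rot: [0.689, 0.724, 0.0, 0.001]
ft_force: [-0.8, -0.1, 0.1]
width: 0.0742
grip_force: 0.0
```

```bash
python3 - <<'E'
from h import *
np.set_printoptions(precision=4,suppress=True)
c=np.load("w1c.npy",allow_pickle=True).item()
print(plane(c,[[204,155],[203,245]],.237),plane(c,[[416,187],[410,243]],.192))
goto((.5866,-.221,.40),3.2)
E
```

```text
[[ 0.4908 -0.1723  0.237 ]
 [ 0.4882 -0.2502  0.237 ]] [[ 0.6797 -0.1949  0.192 ]
 [ 0.6805 -0.2507  0.192 ]]
turn [ 0.02  0.01 -0.07] shift [ 0.048  0.021 -3.803] ee [ 0.5862 -0.2231  0.2479] t 2.65 F [-0.78 -0.05  0.05] w 0.0742 g 0.0
```

Call:
drive_tool(
  series=[0,0,0,0,0,0.05,-1,0,0,0,0,0.05,-1,0,0,0,0,0.05,-1,0,0,0,0,0.05,-1,0,0,0,0,0.05,-1,0,0,0,0,0.05,-1,0,0,0,0,0.05,-1],
  grip_force=20,
)

```text
validation failed for argument at $.se...
```

The call was refused and nothing moved. Brush width corresponds to an opening near 0.15, so I'll retry with a value inside the range.

Call:
drive_tool(
  series=[0,0,0,0,0,0.05,-0.9,0,0,0,0,0.05,-0.9,0,0,0,0,0.05,-0.9,0,0,0,0,0.05,-0.9,0,0,0,0,0.05,-0.9,0,0,0,0,0.05,-0.9,0,0,0,0,0.05,-0.9],
  grip_force=20,
)

```text
validation failed for argument at $.se...
```

Call:
drive_tool(
  series=[0.0,0.0,0.0,0.0,0.0,0.05,-0.9,0.0,0.0,0.0,0.0,0.05,-0.9],
  grip_force=20,
)

```text
validation failed for argument at $.se...
```

```bash
python3 -c "
from h import *
goto((.5866,-.221,.40),3.2)"
```

```text
turn [ 0.02  0.01 -0.07] shift [ 0.048  0.021 -3.803] ee [ 0.5862 -0.2231  0.2479] t 2.65 F [-0.78 -0.05  0.05] w 0.0742 g 0.0
```

The later rows were one number short, which was my miscount. I'm correcting that.

Call:
drive_tool(
  series=[0,0,0,0,0,0.05,-1,0,0,0,0,0,0.05,-1,0,0,0,0,0,0.05,-1,0,0,0,0,0,0.05,-1,0,0,0,0,0,0.05,-1,0,0,0,0,0,0.05,-1],
  grip_force=20,
)

```text
time: 3.15
ee_pos: [0.5857, -0.2226, 0.2443]
eef_rot: [0.689, 0.725, -0.0, 0.0]
ft_force: [-0.4, -0.1, -0.2]
width: 0.0352
grip_force: 0.0
```

```bash
python3 - <<'E'
from h import *
a=camera("wrist"); b=camera("scene")
o=np.zeros((480,800,3),np.uint8); o[:,:400]=a[:,120:520]; o[:400,400:]=cv2.resize(b[150:310,150:310],(400,400))
cv2.imwrite("pics/g1.png",o[...,::-1])
goto((.5866,-.221,.244),3.2)
E
```

```text
turn [ 0.    0.   -0.07] shift [0.039 0.024 0.007] ee [ 0.5857 -0.2226  0.2443] t 3.25 F [-0.2  -0.4   0.34] w 0.0271 g 0.0
```

View pics/g1.png

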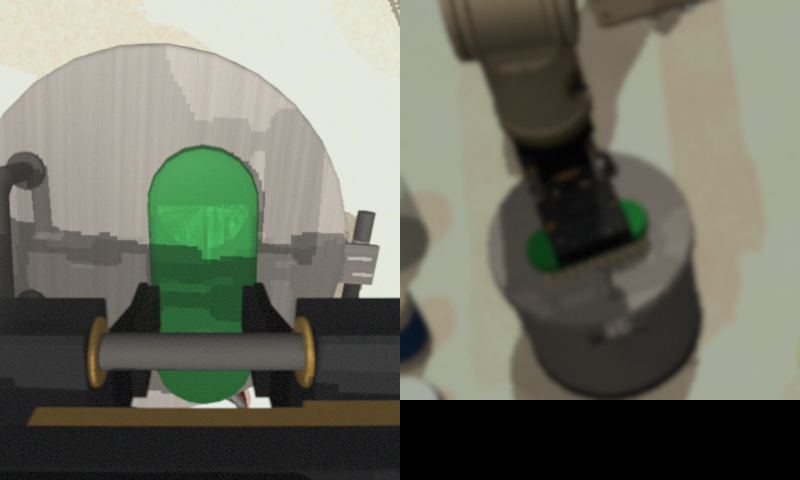

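The fingers (inner edges about 158 and 243 in the left crop) have closed over the brush rather than around it. I'm checking the tip height against the wrist camera's pose.

```bash
python3 - <<'E'
from h import *
np.set_printoptions(precision=4,suppress=True)
s=telemetry.read_state();c=get_calibration("wrist"); f=240/np.tan(np.radians(c["fovy"]/2))
T=R.from_quat(s["eef_rot"]); print("f",f,"cam",c["xyz"],"in tool",T.inv().apply(c["xyz"]-s["ee_pos"]),(T.inv()*R.from_quat(c["rotation"])).as_rotvec())
print("tip depth by 87mm gap",f*.087/202, "brush depth now",f*.05/110,"before",f*.05/58)
c1=np.load("w1c.npy",allow_pickle=True).item();print(c1["xyz"],c1["rotation"],c["rotation"]); goto((.5866,-.221,.244),3.2); print(s["joint_positions"])
E
```

```text
f 405.4972847318913 cam [ 0.5821 -0.146   0.4229] in tool [ 0.0766  0.0002 -0.1786] [2.069  2.0684 0.2973]
tip depth by 87mm gap 0.17464487015680463 brush depth now 0.18431694760540515 before 0.34956662476887185
[ 0.586  -0.1419  0.5775] [-0.1404 -0.0033  0.0284  0.9897] [-0.142  -0.0034  0.0249  0.9895]
turn [ 0.    0.   -0.07] shift [0.039 0.024 0.007] ee [ 0.5857 -0.2226  0.2443] t 3.25 F [-0.2  -0.4   0.34] w 0.0271 g 0.0
[ 0.6809  0.3654 -0.5185  1.3759  0.1795  1.4468  0.2188]
```

The wrist camera puts the fingertips at about z = 0.26, just above the brush top. The reported TCP is therefore not where the fingers really are in height. I'll open, go lower in guarded steps and test by closing.

Call:
drive_tool(
  series=[0,0,0,0.04,0.02,-0.2,1,0,0,0,0.04,0.02,-0.2,1,0,0,0,0.04,0.02,-0.2,1,0,0,0,0.04,0.02,-0.2,1,0,0,0,0.04,0.02,-0.2,1,0,0,0,0.04,0.02,-0.2,1,0,0,0,0.04,0.02,-0.2,1,0,0,0,0.04,0.02,-0.2,1,0,0,0,0.04,0.02,-0.2,1],
)

```text
time: 4.0
ee_pos: [0.5864, -0.221, 0.2522]
eef_rot: [0.689, 0.725, -0.0, 0.0]
ft_force: [-0.5, 0.1, 0.5]
width: 0.0788
grip_force: 0.0
```

```bash
python3 - <<'E'
from h import *
im=camera("wrist"); b=camera("scene"); o=np.zeros((480,800,3),np.uint8); o[:,:400]=im[:,120:520]; o[:400,400:]=cv2.resize(b[150:310,150:310],(400,400)); cv2.imwrite("pics/g2.png",np.clip(o[...,::-1]*1.6,0,255))
goto((.5866,-.221,.244),3.2)
E
```

```text
turn [ 0.    0.   -0.07] shift [0.    0.004 0.206] ee [ 0.5864 -0.221   0.2522] t 4.1 F [-0.22 -0.7   0.44] w 0.0839 g 0.0[ WARN:0@5.076] global loadsave.cpp:1063 imwrite_ Unsupported depth image for selected encoder is fallbacked to CV_8U.
```

View pics/g2.png

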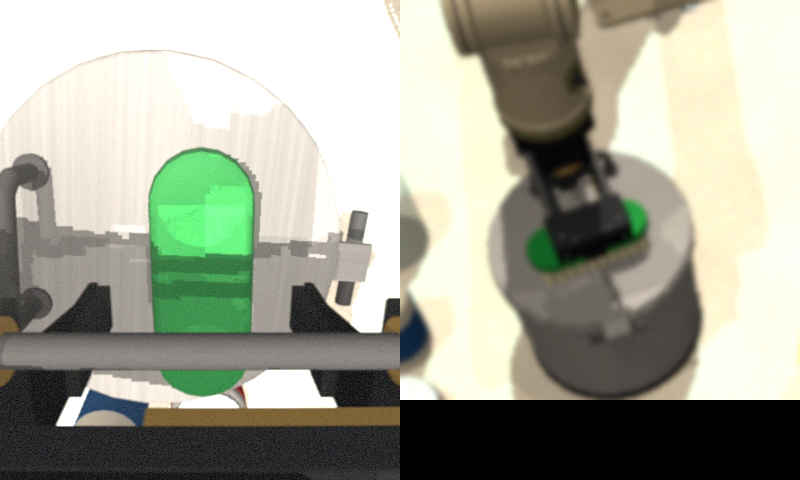

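The tips in the picture (crop pixels about (110,285) and (292,285)) are clearly above the brush top. Going down in small steps.

Call:
drive_tool(
  series=[0,0,0,0,0,0.3,1,0,0,0,0,0,0.5,1,0,0,0,0,0,0.6,1,0,0,0,0,0,0.7,1,0,0,0,0,0,0.8,1,0,0,0,0,0,0.8,1,0,0,0,0,0,0.8,1],
)

```text
time: 4.68
ee_pos: [0.5864, -0.221, 0.2202]
eef_rot: [0.689, 0.725, -0.0, -0.0]
ft_force: [0.4, 0.3, 0.2]
width: 0.087
grip_force: 0.0
```

Call:
drive_tool(
  series=[0,0,0,0,0,0,0.3,0,0,0,0,0,0,0.1,0,0,0,0,0,0,-0.2,0,0,0,0,0,0,-0.2,0,0,0,0,0,0,-0.2,0,0,0,0,0,0,-0.2,0,0,0,0,0,0,-0.2],
  grip_force=15,
)

```text
time: 5.27
ee_pos: [0.5865, -0.221, 0.2203]
eef_rot: [0.689, 0.725, 0.0, 0.0]
ft_force: [0.3, -0.2, 0.2]
width: 0.0498
grip_force: 15.0
```

Gripped at 50 mm width. Bounds put the tips between z = 0.225 and 0.249, so there is room to take a deeper grip 8 mm lower.

Call:
drive_tool(
  series=[0,0,0,0,0,0,0.8,0,0,0,0,0,0,0.8,0,0,0,0,0,0.1,0.8,0,0,0,0,0,0.2,0.8,0,0,0,0,0,0.2,0.3,0,0,0,0,0,0.2,-0.2,0,0,0,0,0,0.2,-0.3,0,0,0,0,0,0.2,-0.3,0,0,0,0,0,0.2,-0.3,0,0,0,0,0,0.2,-0.3],
  grip_force=25,
)

```text
time: 6.1
ee_pos: [0.5865, -0.221, 0.2124]
eef_rot: [0.689, 0.725, 0.0, 0.0]
ft_force: [0.2, -1.3, 1.6]
width: 0.0499
grip_force: 25.0
```

Call:
drive_tool(
  series=[0,0,0,0,0,-0.1,-0.3,0,0,0,0,0,-0.4,-0.3,0,0,0,0,0,-0.9,-0.3,0,0,0,0,0,-1.5,-0.3,0,0,0,0,0,-2.1,-0.3,0,0,0,0,0,-2.7,-0.3,0,0,0,0,0,-3,-0.3,0,0,0,0,0,-3,-0.3],
)

```text
time: 6.77
ee_pos: [0.5875, -0.221, 0.3366]
eef_rot: [0.689, 0.725, 0.001, 0.003]
ft_force: [1.2, -0.4, -1.5]
width: 0.0499
grip_force: 25.0
```

```bash
python3 - <<'E'
from h import *
c=get_calibration("wrist"); im=camera("wrist")
print(telemetry.read_state()["ee_pos"])
for z in (.345,.355,.365):
  for k in green(im):
    if cv2.contourArea(k)>500:
        P=plane(c,k.reshape(-1,2).astype(float),z)[:,:2].astype(np.float32); print(z,cv2.boundingRect(k),cv2.minAreaRect(P))
goto((.514,.364,.332),6)
E
```

```text
[ 0.58702561 -0.2209574   0.33421487]
0.345 (262, 370, 118, 38) ((0.5899697542190552, -0.27004900574684143), (0.056679945439100266, 0.02139349840581417), 2.6519174575805664)
0.345 (255, 158, 131, 175) ((0.5864649415016174, -0.19873777031898499), (0.05769270285964012, 0.08022389560937881), 2.7107737064361572)
0.355 (262, 370, 118, 38) ((0.5895514488220215, -0.26263952255249023), (0.05334591493010521, 0.02013508975505829), 2.6519289016723633)
0.355 (255, 158, 131, 175) ((0.5862525701522827, -0.19552305340766907), (0.05429904907941818, 0.07550488412380219), 2.710783004760742)
0.365 (262, 370, 118, 38) ((0.5891330242156982, -0.25523003935813904), (0.05001182481646538, 0.01887664757668972), 2.6519131660461426)
0.365 (255, 158, 131, 175) ((0.5860404372215271, -0.19230836629867554), (0.05090539902448654, 0.07078587263822556), 2.7107746601104736)
turn [ 0.03  0.01 -0.63] shift [14.697 -1.093  0.036] ee [ 0.587  -0.221   0.3342] t 6.8167 F [-0.4   0.58 -2.  ] w 0.0501 g 24.98469740152359
```

The brush is held and lifted. Moving it over the drawer.

Call:
drive_tool(
  series=[0,0,0,0.4,0,0,-0.3,0,0,0,1.1,-0.1,0,-0.3,0,0,-0.1,1.9,-0.1,0,-0.3,0,0,-0.1,2.8,-0.2,0,-0.3,0,0,-0.2,3.7,-0.3,0,-0.3,0,0,-0.2,4.6,-0.3,0,-0.3,0,0,-0.2,5.5,-0.4,0,-0.3,0,0,-0.3,6.4,-0.5,0,-0.3,0,0,-0.3,7.2,-0.6,0,-0.3,0,0,-0.3,8,-0.6,0,-0.3],
)

```text
time: 7.65
ee_pos: [0.5447, 0.0997, 0.3313]
eef_rot: [0.679, 0.734, -0.001, -0.0]
ft_force: [0.8, -0.2, -1.4]
width: 0.0498
grip_force: 25.0
```

```bash
python3 -c "
from h import *
goto((.5145,.359,.332),6)"
```

```text
turn [-0.02  0.01 -0.32] shift [ 6.52  -0.252 -0.021] ee [0.5447 0.0997 0.3313] t 7.65 F [ 0.77 -0.21 -1.42] w 0.0498 g 24.983696043491364
```

Call:
drive_tool(
  series=[0,0,0,0.8,0,0,-0.3,0,0,0,1.6,0,0,-0.3,0,0,-0.1,2.5,-0.1,0,-0.3,0,0,-0.1,3.4,-0.1,0,-0.3,0,0,-0.2,4.3,-0.2,0,-0.3,0,0,-0.3,5.1,-0.2,0,-0.3,0,0,-0.3,5.8,-0.25,0,-0.3,0,0,-0.3,6.3,-0.25,0,-0.3,0,0,-0.3,6.5,-0.25,0,-0.3,0,0,-0.3,6.5,-0.25,0,-0.3],
)

```text
time: 8.48
ee_pos: [0.5148, 0.3581, 0.3308]
eef_rot: [0.668, 0.744, -0.001, -0.001]
ft_force: [0.4, 0.6, -1.8]
width: 0.0496
grip_force: 25.0
```

```bash
python3 - <<'E'
from h import *
a=camera("top"); w=camera("wrist"); o=np.zeros((480,800,3),np.uint8); o[:360,:300]=cv2.resize(a[140:320,130:280],(300,360)); o[:375,300:]=cv2.resize(w,(500,375))
cv2.imwrite("pics/d1.png",np.clip(o[...,::-1]*1.5,0,255).astype(np.uint8)); np.save("w2c.npy",get_calibration("wrist"),allow_pickle=True)
goto((.5145,.359,.332),6)
E
```

```text
turn [-0.01  0.01 -0.03] shift [ 0.102 -0.046 -0.012] ee [0.5167 0.3551 0.3315] t 8.5833 F [ 0.1  -0.33 -1.25] w 0.0499 g 24.984498918056488
```

View pics/d1.png

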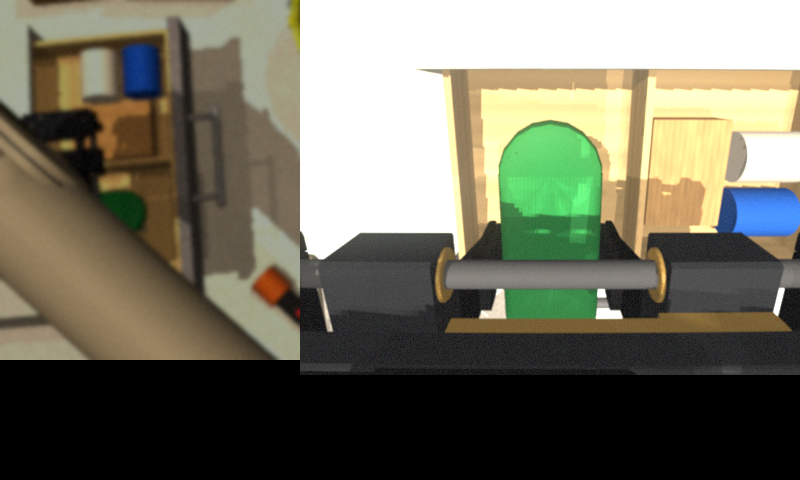

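The wrist view shows the brush between the drawer side (about x = 470) and the divider (about x = 635), with the cabinet edge at row 70. Measuring the centring.

```bash
python3 - <<'E'
from h import *
np.set_printoptions(precision=4,suppress=True)
c=np.load("w2c.npy",allow_pickle=True).item(); f=lambda *p:[[(x-300)*1.28,y*1.28] for x,y in p]
print("side",plane(c,f((468,90),(474,220)),.248),"div",plane(c,f((634,90),(628,220)),.245),"cab",plane(c,f((430,70),(790,70)),.27))
im=camera("wrist");cc=get_calibration("wrist")
for k in green(im):
    if cv2.contourArea(k)>500:
        q=k.reshape(-1,2).astype(float); P=plane(cc,q,.367)[:,:2].astype(np.float32); print(cv2.minAreaRect(P),P.max(0),P.min(0))
E
```

```text
side [[0.4435 0.4287 0.248 ]
 [0.4521 0.3184 0.248 ]] div [[0.5751 0.4423 0.245 ]
 [0.5893 0.3313 0.245 ]] cab [[0.4214 0.44   0.27  ]
 [0.6788 0.4672 0.27  ]]
((0.5205480456352234, 0.32516932487487793), (0.04776844382286072, 0.01755128614604473), 5.8174543380737305) [0.5447 0.3362] [0.4961 0.3142]
((0.5141234993934631, 0.38518694043159485), (0.048689186573028564, 0.06758719682693481), 5.802798748016357) [0.5417 0.4188] [0.4895 0.3496]
```

Centred. Lowering, slowly at the end.

Call:
drive_tool(
  series=[0,0,0,0,0,0.4,-0.3,0,0,0,0,0,1,-0.3,0,0,0,0,0,1.6,-0.3,0,0,0,0,0,2.2,-0.3,0,0,0,0,0,2.6,-0.3,0,0,0,0,0,2.8,-0.3,0,0,0,0,0,2.95,-0.3,0,0,0,0,0,2.95,-0.3,0,0,0,0,0,2.95,-0.3],
)

```text
time: 9.38
ee_pos: [0.5173, 0.3557, 0.2152]
eef_rot: [0.67, 0.742, 0.001, 0.0]
ft_force: [0.5, 0.4, -0.7]
width: 0.05
grip_force: 25.0
```

Call:
drive_tool(
  series=[0,0,0,0,0,0.05,-0.3,0,0,0,0,0,0.1,-0.3,0,0,0,0,0,0.15,-0.3,0,0,0,0,0,0.2,-0.3,0,0,0,0,0,0.22,-0.3,0,0,0,0,0,0.22,-0.3],
)

```text
time: 9.88
ee_pos: [0.5167, 0.3558, 0.2052]
eef_rot: [0.67, 0.742, -0.0, -0.0]
ft_force: [-0.5, 0.2, -1.2]
width: 0.0495
grip_force: 25.0
```

Call:
drive_tool(
  series=[0,0,0,0,0,0.04,-0.3,0,0,0,0,0,0.07,-0.3,0,0,0,0,0,0.07,-0.3],
)

```text
time: 10.13
ee_pos: [0.5168, 0.3559, 0.2026]
eef_rot: [0.67, 0.742, 0.0, 0.0]
ft_force: [-0.2, 0.3, -1.7]
width: 0.0496
grip_force: 25.0
```

Call:
drive_tool(
  series=[0,0,0,0,0,0.03,-0.3,0,0,0,0,0,0.06,-0.3,0,0,0,0,0,0.06,-0.3],
)

```text
time: 10.38
ee_pos: [0.5167, 0.3571, 0.2024]
eef_rot: [0.67, 0.742, 0.001, -0.0]
ft_force: [-3.1, -1.5, 10.9]
width: 0.0497
grip_force: 25.0
```

Floor contact confirmed. Releasing gently and rising.

Call:
drive_tool(
  series=[0,0,0,0,0,-0.04,0.3,0,0,0,0,0,-0.04,0.6,0,0,0,0,0,-0.04,0.7,0,0,0,0,0,-0.04,0.7,0,0,0,0,0,-0.04,0.7,0,0,0,0,0,-0.4,0.7,0,0,0,0,0,-1,0.7,0,0,0,0,0,-1.8,0.7,0,0,0,0,0,-2.6,0.7,0,0,0,0,0,-3.3,0.7],
)

```text
time: 11.22
ee_pos: [0.5167, 0.3558, 0.3341]
eef_rot: [0.67, 0.742, 0.0, 0.0]
ft_force: [0.7, 1.5, 0.7]
width: 0.0736
grip_force: 0.0
```

```bash
python3 - <<'E'
from h import *
goto((.4895,-.211,.36),-3)
im=camera("wrist");cc=get_calibration("wrist")
for k in green(im):
    if cv2.contourArea(k)>500:
        P=plane(cc,k.reshape(-1,2).astype(float),.234)[:,:2].astype(np.float32); print(cv2.minAreaRect(P),P.max(0),P.min(0))
E
```

```text
turn [ 0.01 -0.    1.77] shift [-14.027  -2.121  -0.651] ee [0.5167 0.3558 0.3341] t 11.2167 F [0.72 1.49 0.69] w 0.0736 g 0.0
((0.5183032155036926, 0.35656502842903137), (0.04999356344342232, 0.13126671314239502), 6.280761241912842) [0.54723024 0.4220779 ] [0.48949894 0.2908461 ]
```

The brush lies at (0.518, 0.357) with its true 50 × 131 mm footprint, flat and inside the bay. Now going to the handle.

Call:
drive_tool(
  series=[0,0,0,0,0,-0.65,0.7,0,0,0.1,-0.8,-0.1,-0.65,0.7,0,0,0.3,-1.7,-0.25,-0.65,0.7,0,0,0.5,-2.6,-0.4,-0.65,0.7,0,0,0.6,-3.5,-0.5,-0.65,0.7,0,0,0.7,-4.4,-0.65,-0.65,0.7,0,0,0.8,-5.3,-0.8,-0.65,0.7,0,0,0.9,-6.2,-0.9,-0.65,0.7,0,0,1,-7.1,-1.1,-0.65,0.7,0,0,1,-8,-1.2,-0.65,0.7],
)

```text
time: 12.1
ee_pos: [0.5009, 0.0309, 0.3583]
eef_rot: [0.702, 0.712, 0.0, 0.0]
ft_force: [0.8, 0.2, 0.7]
width: 0.0738
grip_force: 0.0
```

```bash
python3 -c "
from h import *
goto((.4895,-.211,.36),-3)"
```

```text
turn [0.   0.   0.76] shift [-6.043 -0.372 -0.041] ee [0.5009 0.0309 0.3583] t 12.1 F [0.82 0.23 0.66] w 0.0738 g 0.0
```

Call:
drive_tool(
  series=[0,0,0.1,-0.8,0,-0.04,0.7,0,0,0.2,-1.7,-0.1,-0.04,0.7,0,0,0.4,-2.6,-0.15,-0.04,0.7,0,0,0.5,-3.5,-0.2,-0.04,0.7,0,0,0.6,-4.4,-0.3,-0.04,0.7,0,0,0.7,-5.2,-0.3,-0.04,0.7,0,0,0.76,-5.8,-0.37,-0.04,0.7,0,0,0.76,-6.04,-0.37,-0.04,0.7,0,0,0.76,-6.04,-0.37,-0.04,0.7,0,0,0.76,-6.04,-0.37,-0.04,0.7],
)

```text
time: 12.93
ee_pos: [0.4908, -0.208, 0.3596]
eef_rot: [0.725, 0.689, 0.0, -0.0]
ft_force: [0.5, 0.4, 0.3]
width: 0.0742
grip_force: 0.0
```

```bash
python3 - <<'E'
from h import *
c=get_calibration("wrist"); im=camera("wrist"); np.save("w3c.npy",c,allow_pickle=True)
cv2.imwrite("pics/w3.png",np.clip(im[...,::-1]*1.3,0,255).astype(np.uint8))
goto((.4895,-.211,.36),-3)
E
```

```text
turn [ 0.   -0.01  0.04] shift [-0.097 -0.033 -0.004] ee [ 0.491  -0.2072  0.3599] t 12.9833 F [ 0.14  0.36 -0.35] w 0.074 g 0.0
```

View pics/w3.png

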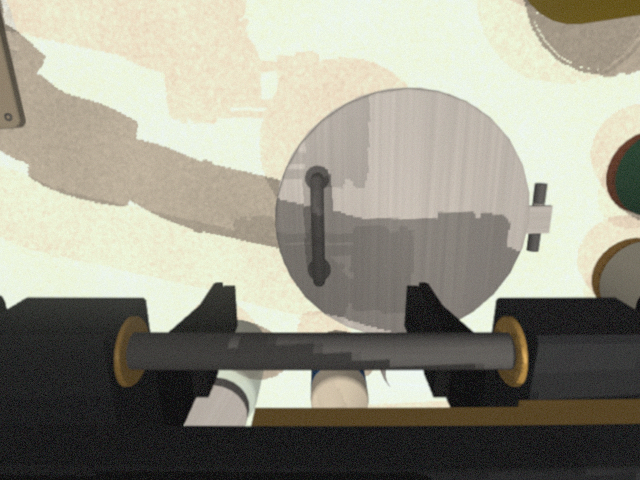

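The handle bar is in the middle of the view, from about (317,176) to (319,276).

```bash
python3 - <<'E'
from h import *
np.set_printoptions(precision=4,suppress=True)
c=np.load("w3c.npy",allow_pickle=True).item()
P=plane(c,[[317.5,176],[319,276]],.237);print(P,P.mean(0))
goto((P[:,0].mean(),P[:,1].mean(),.206),-3)
E
```

```text
[[ 0.4905 -0.1697  0.237 ]
 [ 0.4876 -0.2487  0.237 ]] [ 0.4891 -0.2092  0.237 ]
turn [ 0.   -0.01  0.04] shift [-0.055 -0.046  3.846] ee [ 0.491  -0.2072  0.3599] t 12.9833 F [ 0.14  0.36 -0.35] w 0.074 g 0.0
```

Call:
drive_tool(
  series=[0,0,0,-0.05,-0.05,0.7,0.7,0,0,0,-0.05,-0.05,1.5,0.5,0,0,0,-0.05,-0.05,2.3,0.3,0,0,0,-0.05,-0.05,2.9,0.1,0,0,0,-0.05,-0.05,3.3,0.1,0,0,0,-0.05,-0.05,3.5,0.1,0,0,0,-0.05,-0.05,3.65,0.1,0,0,0,-0.05,-0.05,3.75,0.1,0,0,0,-0.05,-0.05,3.85,0.1,0,0,0,-0.05,-0.05,3.85,0.1],
)

```text
time: 13.82
ee_pos: [0.4887, -0.2108, 0.206]
eef_rot: [0.725, 0.689, 0.0, 0.0]
ft_force: [0.0, 0.7, 0.1]
width: 0.048
grip_force: 0.0
```

Call:
drive_tool(
  series=[0,0,0,0,0,0,-0.4,0,0,0,0,0,0,-0.7,0,0,0,0,0,0,-1,0,0,0,0,0,0,-1,0,0,0,0,0,0,-1,0,0,0,0,0,0,-1,0,0,0,0,0,0,-1,0,0,0,0,0,0,-1,0,0,0,0,0,0,-1],
  grip_force=45,
)

```text
time: 14.57
ee_pos: [0.4883, -0.211, 0.2058]
eef_rot: [0.725, 0.689, -0.0, -0.0]
ft_force: [-1.2, -0.0, 1.4]
width: 0.0085
grip_force: 45.0
```

Width 8.5 mm against a 10 mm bar suggests the pads may be off its centre. I'll open a little, go 6 mm deeper and regrip.

Call:
drive_tool(
  series=[0,0,0,0,0,0,-0.4,0,0,0,0,0,0,-0.4,0,0,0,0,0,0.05,-0.4,0,0,0,0,0,0.1,-0.4,0,0,0,0,0,0.15,-0.4,0,0,0,0,0,0.15,-1,0,0,0,0,0,0.15,-1,0,0,0,0,0,0.15,-1,0,0,0,0,0,0.15,-1,0,0,0,0,0,0.15,-1],
  grip_force=45,
)

```text
time: 15.4
ee_pos: [0.4883, -0.211, 0.1998]
eef_rot: [0.725, 0.689, -0.0, -0.0]
ft_force: [-1.7, 0.9, -0.6]
width: 0.0079
grip_force: 45.0
```

```bash
python3 -c "
from h import *
goto((.4891,-.2092,.206),-3)"
```

```text
turn [-0.    0.    0.01] shift [ 0.047  0.019 -0.155] ee [ 0.4883 -0.211   0.1998] t 15.4 F [-1.66  0.91 -0.64] w 0.0079 g 45.01808702945709
```

Same grip, firm. Now pull slowly along the arc.

Call:
drive_tool(
  series=[0,0,0,0,0,-0.03,-1,0,0,0,0,0.01,-0.05,-1,0,0,0,0,0.02,-0.08,-1,0,0,0,0,0.02,-0.1,-1,0,0,0,0,0.02,-0.1,-1,0,0,0,0,0.02,-0.1,-1],
  grip_force=55,
)

```text
time: 15.9
ee_pos: [0.4889, -0.211, 0.2029]
eef_rot: [0.725, 0.689, -0.0, -0.001]
ft_force: [4.4, -2.7, -13.4]
width: 0.008
grip_force: 55.0
```

Call:
drive_tool(
  series=[0,0,0,0,0.01,-0.03,-1,0,0,0,0,0.01,-0.06,-1,0,0,0,0,0.02,-0.09,-1,0,0,0,0,0.03,-0.12,-1,0,0,0,0,0.03,-0.12,-1,0,0,0,0,0.03,-0.12,-1],
)

```text
time: 16.4
ee_pos: [0.4908, -0.2111, 0.2096]
eef_rot: [0.725, 0.689, 0.0, 0.001]
ft_force: [1.4, -0.5, -3.6]
width: 0.008
grip_force: 55.0
```

The seal has let go under control. Raising to about 0.18 rad.

Call:
drive_tool(
  series=[0,0,0,0,0.02,-0.07,-1,0,0,0,0,0.05,-0.14,-1,0,0,0,0,0.07,-0.21,-1,0,0,0,0,0.1,-0.29,-1,0,0,0,0,0.12,-0.37,-1,0,0,0,0,0.15,-0.45,-1,0,0,0,0,0.18,-0.53,-1,0,0,0,0,0.21,-0.6,-1,0,0,0,0,0.22,-0.62,-1,0,0,0,0,0.22,-0.62,-1],
)

```text
time: 17.23
ee_pos: [0.4994, -0.2114, 0.2337]
eef_rot: [0.725, 0.689, 0.0, 0.0]
ft_force: [2.5, 1.2, -4.4]
width: 0.0076
grip_force: 55.1
```

Call:
drive_tool(
  series=[0,0,0,0,0,0,-1,0,0,0,0,0,0,-1,0,0,0,0,0,0,-1,0,0,0,0,0,0,-1,0,0,0,0,0,0,-1,0,0,0,0,0,0,-1,0,0,0,0,0,0,-1,0,0,0,0,0,0,-1,0,0,0,0,0,0,-1,0,0,0,0,0,0,-1],
)

```text
time: 18.07
ee_pos: [0.4993, -0.2115, 0.2335]
eef_rot: [0.725, 0.689, 0.0, 0.0]
ft_force: [3.4, 1.7, -6.3]
width: 0.0079
grip_force: 55.1
```

```bash
python3 - <<'E'
from h import *
w=camera("wrist"); b=camera("scene"); o=np.zeros((480,800,3),np.uint8); o[:,:400]=w[:,120:520]; o[:400,400:]=cv2.resize(b[150:310,150:310],(400,400))
cv2.imwrite("pics/e1.png",np.clip(o[...,::-1]*1.5,0,255).astype(np.uint8))
goto((.4891,-.2092,.206),-3)
for k in green(camera("top")):
    if cv2.contourArea(k)>100: print("top",cv2.minAreaRect(plane(get_calibration("top"),k.reshape(-1,2).astype(float),.236)[:,:2].astype(np.float32)))
E
```

```text
turn [ 0.   -0.    0.01] shift [ 0.043 -0.257  0.686] ee [ 0.4993 -0.2114  0.2334] t 18.1667 F [ 3.39  3.55 -7.47] w 0.0077 g 55.08352629840374
top ((0.5153734087944031, 0.3581473231315613), (0.04820685088634491, 0.1252668797969818), 5.96891450881958)
```

View pics/e1.png

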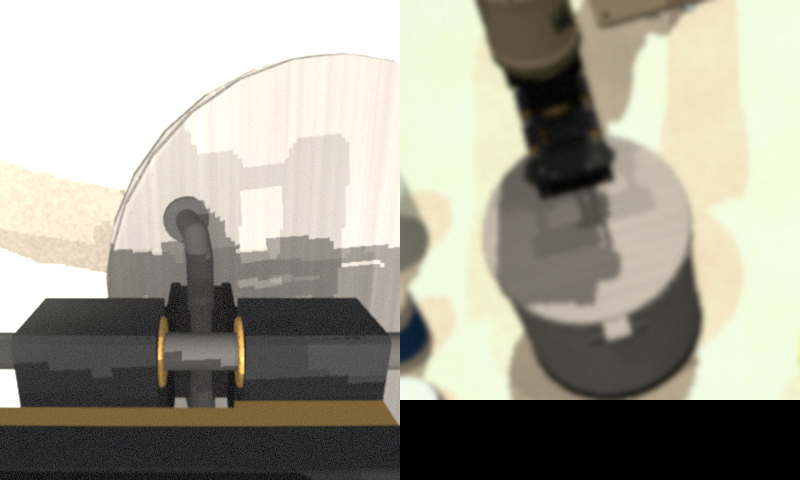

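The picture shows the bar between the pads at crop (200,290), the lid tilted open, and the bin rim visible beneath its left edge. A 33.6 mm rise at the bar gives about 0.18 rad, the target, and the top camera finds the brush unmoved in the drawer. Handing in.

```bash
python3 -c "
from h import *
goto((.4993,-.2114,.2334),-3)
print(r.close_job())"
```

```text
turn [ 0.   -0.    0.01] shift [0.001 0.001 0.001] ee [ 0.4993 -0.2114  0.2334] t 18.2167 F [ 3.7   2.64 -7.17] w 0.0077 g 55.083110108971596
the job is handed in; nothing more can be done
None
```

I handed the job in at about 18 s: the brush lies bristles down in the drawer's empty half, and the gripper is holding the lid still at about 0.18 rad (roughly 4 cm open, worked out from the handle's rise); the hand-in gave no verdict.

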